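# Hold a sample plate flush on a tilted colour-meter port

## Task

Pick up the sample plate by its black post, centre it on the sloped port of the colour meter so that it covers the round window, tilt it to match the slope so that its underside lies flush with no gap on any side, and press it gently until the sprung port plate gives a few millimetres without bottoming out. Finish while still gripping the plate and pressing it there; do not let go, and leave the two ink pots and the marker pen where they are.

Things in the scene. Friction and masses are not known exactly. Their poses are not given: they have to be found in the camera images.
- sample: sample plate, loose, lying flat on the worktop right of the robot: a square aluminium plate 70 x 70 mm, 5 mm thick, with a square black post 18 x 18 mm in its middle that rises 34 mm above the plate (top 39 mm above the underside), about 120 g. Origin at the centre of its underside, z up along the post, x and y parallel to the sides of both post and plate.
- meter: colour meter left of the robot, fixed: grey base 130 x 150 x 10 mm, two side cheeks (inner faces 112 mm apart, tops 89 mm high) that carry a tilting grey head, 96 mm along the slope, 104 mm wide, on a level axis along the meter's y, 75 mm above the worktop over the base's centre. Origin at the centre of the base's underside, z up; the head slopes down towards the meter's -x.
- port_face (a point): centre of the upper face of the sprung port plate on the head: a dark steel square 84 x 84 x 6 mm with a round black window 30 mm wide, 22 mm from the tilt axis when not pressed. z is the face's outward normal, y lies level along the meter's y, x points up the slope. The slope differs each time, 0.18 to 0.5 rad from level; the head is locked there.
- port (a joint): how far the sprung port plate has been pushed in, straight along the face's inward normal, in m: 0 free, 0.008 at its stop. It starts to give at about 2 N and takes 0.9 N more for each mm, about 5 N at 4 mm.
- pot_a: small ink pot with a white snap lid, 63 x 68 x 50 mm, upright beyond the meter; leave it. Origin at the centre of its underside
- pot_b: small ink pot with a white snap lid, 63 x 68 x 50 mm, upright between the sample plate and the meter, beyond the grey drawer chest; leave it. Origin at the centre of its underside
- pen: marker pen lying flat, 22 x 128 x 18 mm, beyond the sample plate; leave it. Origin at the centre of its underside, y along its length
Not all that is in view belongs to the job. What is shaped like the sample but green or turquoise is not meant.

How it is judged (in metres and radians):
On the way:
1. the sample plate is gripped and lifted clear (height (world z) of sample above 0.04 m and contact force between the fingers and sample above 2 N and contact force between sample and meter below 0.1 N), for 0.2 s.
At the end, for the whole second after the job is handed in: The plate is still gripped, its underside is parallel to the port face within 0.05 rad and on it within 2.5 mm, its centre within 12 mm of the window's centre, the port plate is pushed in by 1.5 to 7.2 mm with more than 2.5 N, and the plate is still (angle between the z axis of sample and the z axis of port_face, either way round below 0.05 rad and z of sample in the frame of port_face between -0.0025 and 0.0025 m and distance between sample and port_face below 0.012 m and value of joint port between 0.0015 and 0.0072 m and contact force between sample and meter above 2.5 N and contact force between the fingers and sample above 2 N and linear speed of sample below 0.02 m/s); the arm keeps its last pose, push and grip.
It fails at once if the plate is pressed on the meter with more than 30 N (contact force between sample and meter above 30 N).
It fails at once if an ink pot or the marker pen is shifted by more than 2 cm (distance of any of pot_a, pot_b, pen from where it was at the start of the episode above 0.02 m).
It also fails if it takes over 48 s, if anything falls off the work surface, if the arm or the gripper's body presses on something with over 40 N, if the wrist force passes 120 N, or if a joint passes its speed limit or range.

## Robot

A 6-joint arm with a two-finger parallel gripper is mounted at the origin on a cart in front of the work surface, level with it; the furniture and walls round the work are solid. World frame = base frame: x ahead of the robot, y to its left, z up, the work surface at z = 0. Lengths are in mm, angles in rad, forces in N, time in s.
With the tool pointing down it reaches from about 275 to 1000 mm from the base axis. Payload 8.4 kg.
Tool frame: the origin (TCP) lies at the very end of the fingers, on their centre line; the grasp point (between the pads) lies 19 mm behind it; z points along the fingers, y is the line along which they close (so a half turn about z gives the same grasp; the last joint's range is limited). The gripper opens to 85 mm and grips with 20 to 120 N. Pads are 22 mm wide; open, the fingers measure 114 mm over their backs; the gripper's body (76 mm by 85 mm) begins 54 mm behind the grasp point. The pads swing forward as they close: fully open they stand 13 mm farther back than shut.
Start: joints at [1.221, 0.353, 1.633, -0, 1.155, -0.002], TCP at [213.018, 587.581, 231.281] pointing down, gripper open.
Joint ranges: [-2.63, 2.63], [-0.92, 2.1], [0.06, 2.66], [-1.3, 4.44], [0, 2.69], [-3.02, 3.02]. Speed limits (rad/s): [2.22, 2.22, 2.79, 3.14, 3.14, 3.14].

## Interface

Orientations are given as [roll, pitch, yaw] about the fixed x, y, z axes, in that order (R = Rz(yaw) Ry(pitch) Rx(roll)).
In Python, from rig import sensors, grab_frame, camera_params, order gives the robot as it stands. The module is installed in compiled form; this text tells all that it offers.
- The arm moves only by the tool move_arm, never from a script. Its argument "motion" is a list of rows, each a list of 7 numbers: the turn, a rotation vector about the tool's x, y, z in parts of the range, where 1.0 means pi rad, then the shift along the tool's x, y, z in fractions of the full range, 1 being 1 m, then the finger opening in m, from 0 to 0.0854. A call has 1 to 8 rows; each row is the pose to reach, as a shift and turn from the pose commanded when the call began, along the tool's axes at that moment; what a row does not reach only later rows make up. A row lasts 1/8 s, in which the tool goes at most 62.5 mm and 10.7 degrees, less where a joint would pass 70% of its speed; a pose out of reach is approached as far as the arm can. A shift or turn number past 1, either way, is cut back to 1. A call with a gripper value outside its range is refused whole. The fingers move at their own pace and stop on an object; "grip_force" is the grip in N (left out, the last holds). Time passes only in rows, so rows that repeat a pose let the fingers close. It gives the time, the measured TCP pose, the force, the opening and the grip force at its end, in the units of the state.
- sensors.sense(): the state, without advancing time (a new reading comes with each control period).
- grab_frame(name): name is "side" or "top"; returns (picture, depth): 384x512x3 uint8, red, green, blue; 384x512 float32, mm along the optical axis (not along the pixel's ray), 0 where there is no reading.
- camera_params(name): a dict with "camera_matrix" (3x3 intrinsics, pixels), "k1" (the pictures are not rectified: a ray, as slopes to the right and down, at radius r is drawn at 1 + k1 r^2 times it, then the intrinsics apply), "world_from_camera" (4x4, takes a point from camera to world coordinates). Camera axes: x right, y down, z forward; pixel columns grow to the right and rows downward; lengths in mm; the calibration is good to about 2 mm. A picture is of the moment at which its call begins. camera_params takes no time and is no camera call.
- order.sign_off(): hands the job in; it is judged then, once.
The state is a dict: "clock": time; "qpos": joint angles; "qvel": joint speeds; "joint_efforts": joint torques, N m; "eef_pos": TCP position; "tcp_rot": TCP orientation; "contact_force": force on the tool from outside, world axes, zero at the start; "wrist_torque": the same for the moment, N m; "opening": opening from 0.0 (shut) to 1.0 (fully open); "grasp_force": force on a finger pad.
Only numpy, scipy, OpenCV 4.12 (cv2) and the standard library are available. Lean on these libraries where they do the work, as an engineer would, in place of code of your own. Each camera call takes 0.05 s, during which the arm holds its last target. There are 200 camera calls.

## Working session

There is one attempt and no reset: what is moved stays moved. The work goes in short steps, Python scripts to look and compute and a tool call to move; the robot and the scene stay as the last step left them, time stands still between calls to the robot, and variables do not carry over. Pictures are saved under pics/ and viewed, at most 10 in all, crops included, and the job is handed in when it is done.

Besides the shell and the picture viewer there is one more tool, called after "Emit:" as name([rows], argument=value, ...), one row to a line, values as JSON. move_arm: Moves the arm, as the interface text tells. Its arguments: {"type":"object","properties":{"motion":{"type":"array","items":{"type":"array","items":{"type":"number"}}},"grip_force":{"type":"number"}},"required":["motion"]}

```bash
mkdir -p pics; python3 - <<'E'
from rig import sensors, grab_frame, camera_params
import cv2, numpy as np
print(sensors.sense())
for n in("side","top"):
    im,d=grab_frame(n); np.savez(f"{n}0.npz",im=im,d=d)
    cv2.imwrite(f"pics/{n}0.png",im[:,:,::-1])
    p=camera_params(n); print(n,p, d.min(),d.max())
E
```

```text
{'clock': 0.0, 'qpos': array([ 1.22060387e+00,  3.53626332e-01,  1.63412489e+00,  2.69235990e-05,
        1.15522449e+00, -2.39661041e-03]), 'qvel': array([-0.00111399,  0.00050901,  0.00043247, -0.00036951,  0.00017978,
        0.00129373]), 'joint_efforts': array([-1.27283129e-03, -6.05269361e+01, -3.42062616e+01,  1.96896127e-05,
        9.40235099e-03,  6.34575758e-05]), 'eef_pos': array([212.84273154, 587.13382056, 230.57927337]), 'tcp_rot': array([-3.14020966e+00, -2.79315190e-05,  2.79378590e+00]), 'contact_force': array([-6.29647228e-01,  1.74410080e-04,  7.76750718e-02]), 'wrist_torque': array([-0.04693056, -0.00520112, -0.00203541]), 'grasp_force': 0.0, 'opening': 0.9999365461182795}
side {'camera_matrix': array([[387.10966702,   0.        , 255.16999322],
       [  0.        , 387.10966702, 194.10541833],
       [  0.        ,   0.        ,   1.        ]]), 'k1': -0.10986095578847738, 'world_from_camera': array([[ 3.47666274e-01,  6.82105001e-01, -6.43320238e-01,
         1.38782682e+03],
       [ 9.37441133e-01, -2.66214047e-01,  2.24352856e-01,
        -3.43392950e+02],
       [-1.82286794e-02, -6.81074774e-01, -7.31986931e-01,
         1.03302316e+03],
       [ 0.00000000e+00,  0.00000000e+00,  0.00000000e+00,
         1.00000000e+00]])} 0.0 3067.2217
top {'camera_matrix': array([[457.50900553,   0.        , 251.94004457],
       [  0.        , 457.50900553, 185.88510507],
       [  0.        ,   0.        ,   1.        ]]), 'k1': -0.09904632651388838, 'world_from_camera': array([[ 2.77393109e-02, -9.86239516e-01,  1.62978980e-01,
         2.56967134e+02],
       [-9.99615043e-01, -2.72794406e-02,  5.05936504e-03,
        -7.07006768e+01],
       [-5.43770310e-04, -1.63056584e-01, -9.86616569e-01,
         1.72999242e+03],
       [ 0.00000000e+00,  0.00000000e+00,  0.00000000e+00,
         1.00000000e+00]])} 0.0 2454.5369
```

View pics/side0.png

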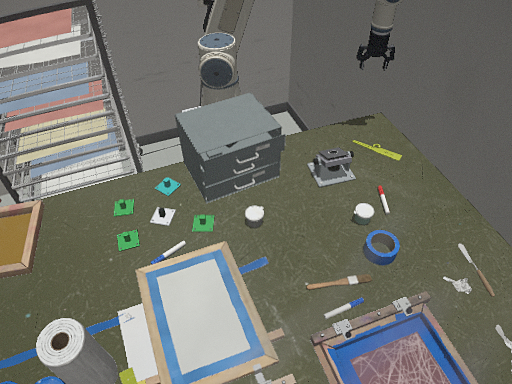

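View pics/top0.png

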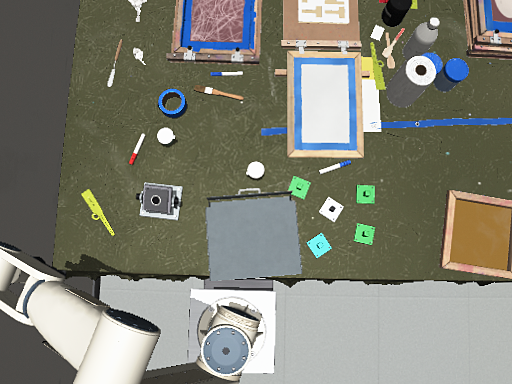

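The side view shows the white sample plate with its black post at (163,215) and the meter at (332,165). In the top view the sample is at (331,209) and the meter at (160,201). The chest stands between them.

```bash
cat > h.py <<'E'
import numpy as np, cv2
from rig import camera_params
def rays(n,uv):
    p=camera_params(n);K=p["camera_matrix"];T=p["world_from_camera"];k=p["k1"]
    d=cv2.undistortPoints(np.asarray(uv,float).reshape(-1,1,2),K,np.array([k,0,0,0,0.])).reshape(-1,2)
    return T[:3,3],np.c_[d,np.ones(len(d))]@T[:3,:3].T
def onplane(n,uv,z):
    o,r=rays(n,uv);return o+r*((z-o[2])/r[:,2])[:,None]
def cloud(n,d):
    v,u=np.mgrid[:384,:512];o,r=rays(n,np.c_[u.ravel(),v.ravel()])
    P=o+r*d.reshape(-1,1);P[d.ravel()==0]=np.nan
    return P.reshape(384,512,3)
def cross(uva,uvb,a="top",b="side"):
    o1,r1=rays(a,[uva]);o2,r2=rays(b,[uvb]);r1=r1[0];r2=r2[0]
    s=np.linalg.lstsq(np.c_[r1,-r2],o2-o1,rcond=None)[0]
    p,q=o1+s[0]*r1,o2+s[1]*r2;return (p+q)/2,np.linalg.norm(p-q)
E
python3 - <<'E'
from h import *
np.set_printoptions(suppress=True,precision=1)
D={n:np.load(n+"0.npz") for n in("top","side")}
C={n:cloud(n,D[n]["d"]) for n in D}
for n,w in(("top",[(331,209),(160,201),(250,235),(300,187),(320,245),(256,170),(165,135),(335,167),(60,100)]),("side",[(163,215),(332,165),(160,218),(230,120),(203,222),(254,215),(364,213),(168,252)])):
    for u,v in w: print(n,u,v,C[n][v,u], D[n]["im"][v,u])
# crops
a=D["top"]["im"]; s=D["side"]["im"]
f=lambda im,u,v,r:cv2.resize(im[v-r:v+r,u-r:u+r],(390,290*390//290),interpolation=cv2.INTER_CUBIC)
g=np.vstack([np.hstack([f(a,331,209,22),f(a,160,201,32)]),np.hstack([f(s,163,215,22),f(s,332,165,32)])])
cv2.imwrite("pics/crop.png",cv2.resize(g,(600,600))[:,:,::-1])
# chest top extents
P=C["top"];m=(P[...,2]>150)&(P[...,0]>150)&(P[...,0]<600)&(abs(P[...,1])<350)
q=P[m];print("chest",np.nanpercentile(q,1,axis=0),np.nanpercentile(q,99,axis=0))
E
```

```text
top 331 209 [ 457.4 -359.4   36.8] [62 62 64]
top 160 201 [461.7 267.4 101.1] [235 235 230]
top 250 235 [341.3 -61.3 241. ] [138 148 153]
top 300 187 [ 536.7 -242.    41.3] [147 255 176]
top 320 245 [ 322.9 -319.1   35.4] [124 249 247]
top 256 170 [596.9 -75.6  41.5] [253 253 253]
top 165 135 [725.4 277.2  37.1] [252 253 253]
top 335 167 [ 623.5 -379.4   10.5] [255 255 255]
top 60 100 [900.9 759.9 -77. ] [77 75 71]
side 163 215 [ 472.9 -363.    18.5] [29 32 26]
side 332 165 [523.9 252.5  88.1] [93 93 98]
side 160 218 [ 471.  -375.9    5.6] [231 233 234]
side 230 120 [332.4 -59.7 238.9] [130 141 139]
side 203 222 [ 553.7 -241.3   19.7] [56 84 58]
side 254 215 [609.6 -78.   48.3] [229 231 233]
side 364 213 [735.9 265.3  49.9] [229 230 229]
side 168 252 [ 630.7 -378.4   17.8] [237 240 239]
chest [ 151.6 -217.9  162.3] [489.7 339.9 820.5]
```

View pics/crop.png

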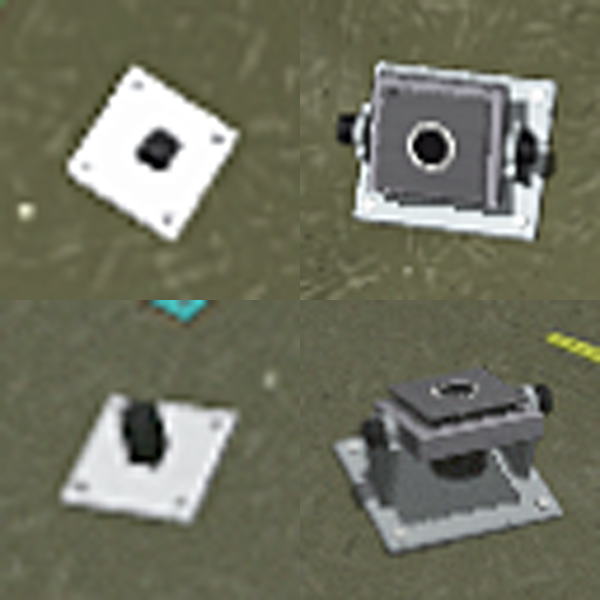

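The crops show the sample with a black post in its middle, rotated by about 35°. The meter's knobs lie along roughly world y, and the dark port plate has a white-ringed window. Next I measure both.

```bash
python3 - <<'E'
from h import *
np.set_printoptions(suppress=True,precision=2)
D={n:np.load(n+"0.npz") for n in("top","side")}
C={n:cloud(n,D[n]["d"]) for n in D}
# sample
for n,(u,v) in {"top":(331,209),"side":(163,215)}.items():
    im=D[n]["im"]; r=22
    m=np.zeros((384,512),np.uint8); m[v-r:v+r,u-r:u+r]=(im[v-r:v+r,u-r:u+r].min(2)>150)
    c=max(cv2.findContours(m,0,1)[0],key=cv2.contourArea)
    h=cv2.convexHull(c)
    w=onplane(n,h.reshape(-1,2),5.)
    rect=cv2.minAreaRect(w[:,:2].astype(np.float32))
    print(n,"plate rect",rect, "edge dirs deg",rect[2])
    k=np.zeros_like(m);cv2.fillConvexPoly(k,h,1)
    b=np.zeros_like(m);b[v-r:v+r,u-r:u+r]=im[v-r:v+r,u-r:u+r].max(2)<100
    if n=="top":
        k=cv2.erode(k,np.ones((3,3),np.uint8),iterations=2);ys,xs=np.nonzero(b&k)
        print("post px",xs.mean(),ys.mean(),len(xs),"on z=39",onplane(n,[(xs.mean(),ys.mean())],39), "depth z max",np.nanmax(C[n][ys,xs,2]))
        top=[xs.mean(),ys.mean()]
    # white points heights
    P=C[n][m>0];print(" plate z median",np.nanmedian(P[:,2]),"mean xy",np.nanmean(P[:,:2],axis=0))
# side: post
P=C["side"];q=P[200:232,148:180];q=q[q[...,2]>32];print("side post top pts",len(q),q[:,:2].mean(0) if len(q) else 0,q[:,2].max() if len(q) else 0)
# meter
rings={}
for n,(u,v,r) in {"top":(156,200,6),"side":(334,154,6)}.items():
    im=D[n]["im"];P=C[n]
    r=24;sub=P[v-r:v+r,u-r:u+r];ims=im[v-r:v+r,u-r:u+r].astype(int)
    mx=ims.max(2);mask=(sub[...,2]>70)&(mx<150)
    q=sub[mask]
    # ransac plane
    best=None;rng=np.random.default_rng(0)
    for _ in range(3000):
        t=q[rng.choice(len(q),3,False)];nn=np.cross(t[1]-t[0],t[2]-t[0]);l=np.linalg.norm(nn)
        if l<300: continue
        nn/=l; nn*=np.sign(nn[2])
        if nn[2]<.8: continue
        i=abs((q-t[0])@nn)<2.5
        if best is None or i.sum()>best.sum(): best=i
    p=q[best];c=p.mean(0);nn=np.linalg.svd(p-c)[2][2];nn*=np.sign(nn[2])
    print(n,"plane c",c,"n",nn,"tilt",np.arccos(nn[2]),"az deg",np.degrees(np.arctan2(nn[1],nn[0])),len(p),"rms",((p-c)@nn).std())
    ax=np.arctan2(nn[1],nn[0])
    rc=cv2.minAreaRect(cv2.convexHull(p[:,:2].astype(np.float32)));print("  rect",rc)
# base rect by light-grey pixels near floor, in top
P=C["top"];m=np.zeros((384,512),np.uint8);s=P[170:232,128:192];m[170:232,128:192]=(s[...,2]<25)&(D["top"]["im"][170:232,128:192].min(2)>140)
xs=np.argwhere(m)[:,::-1]
w=onplane("top",xs,10.);print("base",cv2.minAreaRect(w[:,:2].astype(np.float32)))
np.save("m.npy",m)
for y in range(192,211): print(" ".join(f"{x:3d}" for x in D["top"]["im"][y,146:168].max(2)))
print()
for y in range(140,168): print(" ".join(f"{x:3d}" for x in D["side"]["im"][y,318:352].max(2)))
E
```

```text
top plate rect ((461.1609802246094, -364.09161376953125), (72.0137710571289, 71.92147827148438), 57.42691421508789) edge dirs deg 57.42691421508789
post px 331.7391304347826 208.56521739130434 23 on z=39 [[ 458.87 -361.75   39.  ]] depth z max 41.6672528998522
 plate z median 4.258670580403987 mean xy [ 460.68 -362.89]
side plate rect ((462.2974548339844, -365.01788330078125), (68.96717834472656, 72.85466003417969), 57.73551940917969) edge dirs deg 57.73551940917969
 plate z median 5.118966185949375 mean xy [ 466.9  -365.16]
side post top pts 22 [ 464.17 -366.28] 42.49883426797976
top plane c [469.43 283.24  94.27] n [-0.42  0.04  0.91] tilt 0.43512220538954627 az deg 175.17228326179915 255 rms 1.4114729692450267
  rect ((468.1037292480469, 279.1028747558594), (136.88226318359375, 77.58878326416016), 85.84591674804688)
side plane c [472.56 281.7   96.29] n [-0.38  0.03  0.93] tilt 0.3882395013414744 az deg 174.84376793209964 189 rms 1.0867480423876648
  rect ((470.963134765625, 283.4620361328125), (85.73306274414062, 80.75314331054688), 84.71694946289062)
base ((475.1109313964844, 284.0938720703125), (149.1031494140625, 129.05709838867188), 84.8698959350586)Traceback (most recent call last):
  File "<stdin>", line 49, in <module>
    return umr_maximum(a, axis, None, out, keepdims, initial, where)
numpy.exceptions.AxisError: axis 2 is out of bounds for array of dimension 2
```

```bash
cat > face.py <<'E'
from h import *
def face(n,D,c=np.array([466.3,284.9,95.2]),yaw=-0.089,th=.41,half=33,excl=17):
    P=cloud(n,D["d"]).reshape(-1,3);ok=np.isfinite(P[:,0]);P=P[ok]
    for _ in range(8):
        R=cv2.Rodrigues(np.array([0,0,yaw]))[0]@cv2.Rodrigues(np.array([0,-th,0.]))[0]
        L=(P-c)@R
        q=P[(abs(L[:,0])<half)&(abs(L[:,1])<half)&(abs(L[:,2])<5)&(np.hypot(L[:,0],L[:,1])>excl)]
        X=np.c_[q[:,:2]-c[:2],np.ones(len(q))]
        a=np.linalg.lstsq(X,q[:,2],rcond=None)[0]
        nn=np.array([-a[0],-a[1],1]);nn/=np.linalg.norm(nn)
        c=np.array([c[0],c[1],c[2]+a[2]]); th=np.arctan2(np.hypot(*nn[:2]),nn[2])
    return q,c,nn,th
E
python3 - <<'E'
from face import *
np.set_printoptions(suppress=True,precision=3)
D={n:np.load(n+"0.npz") for n in("top","side")}
for n in D:
    for half in (25,33,38):
        q,c,nn,th=face(n,D[n],half=half);print(n,half,len(q),c,nn,th,"az",np.degrees(np.arctan2(nn[1],nn[0])),"rms",((q-c)@nn).std())
    P=cloud(n,D[n]["d"]).reshape(-1,3)
    t=P[(abs(P[:,0]-475)<170)&(abs(P[:,1]-290)<170)&(abs(P[:,2])<8)]
    a=np.linalg.lstsq(np.c_[t[:,:2]-[475,290],np.ones(len(t))],t[:,2],rcond=None)[0];print(" table slope",a,(t[:,2]).std())
e={}
for n,(x0,x1,y0,y1) in {"top":(146,168,192,211),"side":(320,350,143,165)}.items():
    im=D[n]["im"][y0:y1,x0:x1].max(2).astype(np.uint8)
    for r in im: print(" ".join(f"{x:3d}" for x in r))
    print()
E
```

```text
top 25 0 [466.3   284.9   189.422] [-0. -0.  1.] 0.0 az -180.0 rms nan
top 33 0 [466.3   284.9   189.473] [-0. -0.  1.] 0.0 az -180.0 rms nan
top 38 0 [466.3  284.9  189.63] [-0. -0.  1.] 0.0 az -180.0 rms nan
 table slope [-0.001 -0.001  0.845] 3.71259719839716
side 25 0 [466.3   284.9   189.024] [-0. -0.  1.] 0.0 az -180.0 rms nan
side 33 0 [466.3   284.9   188.924] [-0. -0.  1.] 0.0 az -180.0 rms nan
side 38 0 [466.3   284.9   188.895] [-0. -0.  1.] 0.0 az -180.0 rms nan
 table slope [-0.005  0.001  0.742] 2.8258157271407085
 99 104 103 105 105 105 104 105 104 103 103 103 103 102 102 104 103 103 102 102 104  88
103 103 104 104 106 104 104 102 103 102 102 103 103 103 103 102 102 104 103 102 105  89
100 104 104 104 105 103 102  97  94  94  94  96 101 102 103 103 103 103 101 103 106  94
 99 102 102 100 104  99 102 176 181 220 216 173  90  98 102 104 105 105 102 101 105  94
102 103 102 102 100  99 173 171 132 142 141 146 190 123  95 100 103 101 103 101 103  92
104 104 106 103 100 136 218  67  34   8  11  49 154 249  85  96  99  99  98  99  99  87
102 103 105 102 102 224 135   6  20  2
[... 3197 characters left out ...]
3 148 157 162 161 132 106 101  98 104 105 103 108 101 104 106 103  99
120  74  46  61 121 151 157 152 146 159 162 160 136 112  99  92  98 102 103 102 102 108 105 102 106 101 102 105 107 106
102  66  57  54  57 118 152 142 116  94  93 101 103 101 101 102 104 106 104 103 100 100 101  99 103  96 101  97 108  98
143  87  56  54  53  79  99  95 101 106 103 103 102 104 102 102 106 101 105 104  99  93  98 100  99  86  58  56  64  81
175 129  75  57  49  87 107 100 100  98 105 106 104 110 106 107 100 100 103 100 100 115  80  54  61  71  64  68  75  84
  ret = _var(a, axis=axis, dtype=dtype, out=out, ddof=ddof,
  arrmean = um.true_divide(arrmean, div, out=arrmean,
  ret = ret.dtype.type(ret / rcount)
```

```bash
sed -i 's/q\[:,2\],rcond/q[:,2]-c[2],rcond/' face.py; python3 - <<'E'
from face import *
np.set_printoptions(suppress=True,precision=3)
D={n:np.load(n+"0.npz") for n in("top","side")}
for n in D:
    for half in (25,33,38):
        q,c,nn,th=face(n,D[n],half=half);print(n,half,len(q),c,nn,th,"az",np.degrees(np.arctan2(nn[1],nn[0])),"rms",((q-c)@nn).std())
E_={}
for n,(u0,v0,u1,v1) in {"top":(148,193,163,208),"side":(325,149,341,154)}.items():
    g=D[n]["im"][v0:v1,u0:u1].max(2).astype(float)
    m=(abs(g-101)>22).astype(np.uint8)
    c=max(cv2.findContours(m,0,1)[0],key=cv2.contourArea);k=cv2.convexHull(c)
    f=np.zeros_like(m);cv2.fillConvexPoly(f,k,1);ys,xs=np.nonzero(f)
    E_[n]=(xs.mean()+u0,ys.mean()+v0);print(n,E_[n],"size",np.ptp(xs)+1,np.ptp(ys)+1)
print("window cross",cross(E_["top"],E_["side"]), onplane("top",[E_["top"]],95),onplane("side",[E_["side"]],95))
# expected for tilt
for th in(.35,.39,.43):
    print(th,np.array([475.1,284.1,75])+22*np.array([-np.sin(th)*np.cos(.089),np.sin(th)*np.sin(.089),np.cos(th)]))
E
```

```text
top 25 98 [466.3   284.9    93.832] [-0.401  0.043  0.915] 0.4152981245659994 az 173.89840115337108 rms 2.403085538585562
top 33 207 [466.3   284.9    93.702] [-0.395  0.036  0.918] 0.4083443478463383 az 174.76589598607632 rms 2.537873854956701
top 38 290 [466.3  284.9   94.05] [-0.383  0.031  0.923] 0.39415778148165626 az 175.4401455784101 rms 2.5472477608595563
side 25 34 [466.3   284.9    93.851] [-0.387  0.031  0.922] 0.39873445704968535 az 175.45550887916204 rms 0.9072294220534951
side 33 84 [466.3   284.9    93.732] [-0.379  0.029  0.925] 0.3895631390810734 az 175.563492926846 rms 0.9547486612190581
side 38 114 [466.3   284.9    93.699] [-0.38   0.031  0.924] 0.3911701296528399 az 175.29345853822113 rms 1.001334723344857
top (np.float64(155.5164835164835), np.float64(199.94505494505495)) size 10 11
side (np.float64(332.6764705882353), np.float64(151.58823529411765)) size 10 4
window cross (array([465.935, 285.452,  94.434]), np.float64(0.20558120031501478)) [[465.822 285.231  95.   ]] [[466.505 285.181  95.   ]]
0.35 [467.586 284.771  95.666]
0.39 [466.769 284.843  95.348]
0.43 [465.965 284.915  94.997]
```

Both views agree. The face is tilted about 0.392 rad with its window centre at (466, 285, 94.7), against about 95.3 expected from the geometry. The sample is at (461.7, -364.5), its edges at 57.6° / -32.4°. Now to move.

```bash
cat > go.py <<'E'
from h import *
from scipy.spatial.transform import Rotation as Ro
from rig import sensors
def down(az):  # tool y along azimuth az (deg), z down
    a=np.radians(az);y=np.array([np.cos(a),np.sin(a),0]);z=np.array([0,0,-1.]);return np.c_[np.cross(y,z),y,z]
def cur():
    s=sensors.sense();return np.array(s["eef_pos"]),Ro.from_euler("xyz",s["tcp_rot"]).as_matrix(),s
def step(p0,R0,p,R): # -> turn, shift (m)
    return np.round(np.r_[Ro.from_matrix(R0.T@R).as_rotvec(),R0.T@(np.array(p)-p0)/1000],4)
E
python3 - <<'E'
from go import *
np.set_printoptions(suppress=True)
p,R,s=cur()
L=[((450,350,420),down(38)),((560,-50,400),down(-5)),((461.7,-364.5,200),down(-32.4))]
for t in L: print(step(p,R,*t)); p,R=np.array(t[0]),t[1]
E
```

```text
[-0.0013  0.0004  0.5597 -0.3038 -0.1424 -0.1892]
[ 0.      0.      0.7505 -0.3829 -0.1596  0.02  ]
[ 0.      0.      0.4782 -0.3219 -0.0705  0.2   ]
```

Careful with the scale: turns go in shares of pi rad. That gives: 0.56 rad / 3.1416 = 0.1783.

Emit:
move_arm([
  [0, 0, 0.0318, -0.03, -0.01, -0.05, 0.085],
  [0, 0, 0.0637, -0.07, -0.03, -0.1, 0.085],
  [0, 0, 0.0955, -0.11, -0.05, -0.14, 0.085],
  [0, 0, 0.1273, -0.16, -0.075, -0.17, 0.085],
  [0, 0, 0.1592, -0.21, -0.1, -0.19, 0.085],
  [0, 0, 0.1783, -0.26, -0.12, -0.19, 0.085],
  [0, 0, 0.1783, -0.304, -0.142, -0.19, 0.085],
  [0, 0, 0.1783, -0.304, -0.142, -0.19, 0.085],
])

```text
clock: 1.1
eef_pos: [452.1, 348.1, 420.9]
tcp_rot: [-3.141, 0.001, 2.23]
contact_force: [0.1, 0.1, -0.8]
opening: 0.997
grasp_force: 0.0
```

In the tool's units: 0.75 rad / 3.1416 = 0.2387.

Emit:
move_arm([
  [0, 0, 0.0318, -0.05, -0.02, 0, 0.085],
  [0, 0, 0.0637, -0.1, -0.04, 0, 0.085],
  [0, 0, 0.0955, -0.155, -0.065, 0, 0.085],
  [0, 0, 0.1273, -0.21, -0.09, 0.01, 0.085],
  [0, 0, 0.1592, -0.265, -0.115, 0.01, 0.085],
  [0, 0, 0.191, -0.32, -0.135, 0.02, 0.085],
  [0, 0, 0.2228, -0.383, -0.16, 0.02, 0.085],
  [0, 0, 0.2387, -0.383, -0.16, 0.02, 0.085],
])

```text
clock: 2.1
eef_pos: [560.5, -52.4, 400.5]
tcp_rot: [-3.141, 0.0, 1.478]
contact_force: [-0.6, 0.2, 0.5]
opening: 1.001
grasp_force: 0.0
```

In the tool's units: 0.478 rad / 3.1416 = 0.1522.

Emit:
move_arm([
  [0, 0, 0.0223, -0.05, -0.01, 0, 0.085],
  [0, 0, 0.0477, -0.1, -0.02, 0.02, 0.085],
  [0, 0, 0.07, -0.15, -0.03, 0.05, 0.085],
  [0, 0, 0.0955, -0.2, -0.04, 0.085, 0.085],
  [0, 0, 0.1178, -0.25, -0.055, 0.125, 0.085],
  [0, 0, 0.1401, -0.29, -0.065, 0.165, 0.085],
  [0, 0, 0.1522, -0.32, -0.07, 0.2, 0.085],
  [0, 0, 0.1522, -0.32, -0.07, 0.2, 0.085],
])

```text
clock: 3.1
eef_pos: [460.9, -362.1, 198.1]
tcp_rot: [-3.136, -0.001, 1.004]
contact_force: [0.4, -0.0, 0.7]
opening: 0.996
grasp_force: 0.0
```

```bash
python3 - <<'E'
from go import *
from rig import grab_frame
np.set_printoptions(suppress=True)
p,R,s=cur(); print(p,s["tcp_rot"],s["qpos"],s["contact_force"])
print(step(p,R,(461.7,-364.5,60),down(-32.4)))
a,_=grab_frame("top");b,_=grab_frame("side")
f=lambda im,u,v,r:cv2.resize(im[v-r:v+r,u-r:u+r],(390,390),interpolation=cv2.INTER_CUBIC)
cv2.imwrite("pics/pre.png",np.hstack([f(a,331,209,60),f(b,163,200,60)])[:,:,::-1])
E
```

```text
[ 460.88759048 -362.08032082  198.14430265] [-3.13599485 -0.00071987  1.00385819] [-0.66855399  0.32976375  1.74679352  0.000169    1.07067734 -0.10169933] [ 0.3834893  -0.04848104  0.71785487]
[-0.0056 -0.0007 -0.0014 -0.0017  0.0028  0.1381]
```

View pics/pre.png

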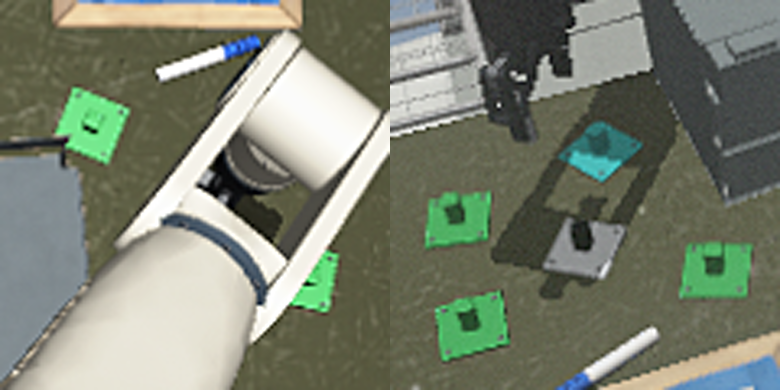

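The crop shows the gripper above the sample. The forearm runs close to the chest corner, so I check that clearance before descending.

```bash
python3 - <<'E'
from go import *
from rig import grab_frame
np.set_printoptions(suppress=True,precision=0)
D=np.load("top0.npz");C0=cloud("top",D["d"])
q=C0[200:270,212:296].reshape(-1,3);q=q[abs(q[:,2]-240)<8];print("chest top",q.min(0),q.max(0))
im,d=grab_frame("top");C=cloud("top",d)
P=C.reshape(-1,3);P=P[(P[:,2]>255)]
u=np.array([461,-362.])/np.hypot(461,362);r=P[:,:2]@u;l=P[:,:2]@np.array([-u[1],u[0]])
for a in range(0,680,40):
    k=(r>=a)&(r<a+40)&(abs(l)<150)
    if k.sum()>3: print(a,"z max",np.percentile(P[k,2],98),"z min",np.percentile(P[k,2],2),"lat",np.percentile(l[k],[2,98]))
E
```

```text
chest top [ 228. -209.  232.] [460.  66. 248.]
0 z max 621.2211148246469 z min 347.9910505013512 lat [-101.  139.]
40 z max 754.2328233058342 z min 334.8374344921733 lat [-98. 146.]
80 z max 838.1099452726202 z min 732.5923284091253 lat [ 84. 149.]
120 z max 889.0252092569838 z min 845.3177739531304 lat [-69. 146.]
160 z max 895.3242536588277 z min 886.1223592925401 lat [-70. 145.]
200 z max 890.8547991605082 z min 851.1799532018736 lat [-69. 145.]
240 z max 851.7385088231956 z min 777.9542464947231 lat [-57. 130.]
280 z max 811.3619051031178 z min 755.2713754749134 lat [-60.  65.]
320 z max 778.0803517246225 z min 726.2625448751141 lat [-60.  64.]
360 z max 747.0282953189601 z min 677.8258971827272 lat [-51.  60.]
400 z max 712.7199935925532 z min 647.2509043201331 lat [-58.  63.]
440 z max 688.0907607378324 z min 612.0782735929245 lat [-59.  64.]
480 z max 653.7295586121778 z min 552.5127607525245 lat [-59.  64.]
520 z max 631.1582071941446 z min 281.82474275682 lat [-55.  64.]
560 z max 610.2828983371304 z min 406.03004142529716 lat [-56.  68.]
600 z max 589.4681825504508 z min 557.4001606434553 lat [-57.  64.]
```

The forearm is far above the chest, so I descend.

In the tool's units: -0.005 rad / 3.1416 = -0.0016.

Emit:
move_arm([
  [-0.0016, 0, 0, -0.0017, 0.0028, 0.05, 0.085],
  [-0.0016, 0, 0, -0.0017, 0.0028, 0.1, 0.085],
  [-0.0016, 0, 0, -0.0017, 0.0028, 0.14, 0.085],
  [-0.0016, 0, 0, -0.0017, 0.0028, 0.165, 0.085],
  [-0.0016, 0, 0, -0.0017, 0.0028, 0.18, 0.085],
  [-0.0016, 0, 0, -0.0017, 0.0028, 0.186, 0.085],
  [-0.0016, 0, 0, -0.0017, 0.0028, 0.186, 0.085],
  [-0.0016, 0, 0, -0.0017, 0.0028, 0.186, 0.085],
])

```text
clock: 4.25
eef_pos: [464.6, -365.9, 16.4]
tcp_rot: [3.135, 0.0, 1.006]
contact_force: [-0.5, 0.6, 0.7]
opening: 0.997
grasp_force: 0.0
```

Emit:
move_arm([
  [0, 0, 0, 0, 0, 0, 0.06],
  [0, 0, 0, 0, 0, 0, 0.03],
  [0, 0, 0, 0, 0, 0, 0.01],
  [0, 0, 0, 0, 0, 0, 0.01],
  [0, 0, 0, 0, 0, 0, 0.01],
  [0, 0, 0, 0, 0, 0, 0.01],
  [0, 0, 0, 0, 0, 0, 0.01],
  [0, 0, 0, 0, 0, 0, 0.01],
], grip_force=60)

```text
clock: 5.25
eef_pos: [464.1, -365.6, 15.5]
tcp_rot: [3.136, 0.0, 1.006]
contact_force: [-0.6, 0.7, 5.6]
opening: 0.201
grasp_force: 59.3
```

Gripped at 17.2 mm opening, which fits the 18 mm post. Lifting.

Emit:
move_arm([
  [0, 0, 0, 0, 0, -0.02, 0.01],
  [0, 0, 0, 0, 0, -0.05, 0.01],
  [0, 0, 0, 0, 0, -0.1, 0.01],
  [0, 0, 0, 0, 0, -0.15, 0.01],
  [0, 0, 0, 0, 0, -0.2, 0.01],
  [0, 0, 0, 0, 0, -0.25, 0.01],
  [0, 0, 0, 0, 0, -0.3, 0.01],
  [0, 0, 0, 0, 0, -0.3, 0.01],
], grip_force=80)

```text
clock: 6.25
eef_pos: [464.1, -365.8, 320.8]
tcp_rot: [3.128, 0.001, 1.006]
contact_force: [-0.3, -0.2, -1.9]
opening: 0.193
grasp_force: 78.5
```

```bash
python3 - <<'E'
from go import *
np.set_printoptions(suppress=True)
for i in range(1):
    p,R,s=cur(); print(p,s["tcp_rot"],s["qpos"],s["contact_force"],s["opening"],s["grasp_force"])
L=[((560,-50,430),down(-10)),((450,260,400),down(-5.1))]
for t in L: print(step(p,R,*t)); p,R=np.array(t[0]),t[1]
E
```

```text
[ 464.11633331 -365.81349899  320.77407113] [3.12823748 0.00086937 1.00575587] [-0.67035136  0.22046824  1.61313334  0.00056057  1.29461854 -0.10546596] [-0.33005493 -0.20412785 -1.9367369 ] 0.19316260082066733 78.50606918334961
[ 0.013   0.0035 -0.3905  0.318  -0.0867 -0.1107]
[ 0.      0.     -0.0855  0.2862 -0.1622  0.03  ]
```

In the tool's units: 0.01 rad / 3.1416 = 0.0032.

Emit:
move_arm([
  [0, 0, -0.0159, 0.03, -0.01, -0.03, 0.01],
  [0, 0, -0.0318, 0.07, -0.02, -0.06, 0.01],
  [0, 0, -0.0477, 0.12, -0.03, -0.09, 0.01],
  [0, 0, -0.0637, 0.17, -0.045, -0.11, 0.01],
  [0, 0, -0.0796, 0.22, -0.06, -0.11, 0.01],
  [0.0032, 0, -0.0955, 0.27, -0.075, -0.11, 0.01],
  [0.0032, 0, -0.1114, 0.3, -0.083, -0.11, 0.01],
  [0.0032, 0, -0.1241, 0.318, -0.087, -0.11, 0.01],
])

```text
clock: 7.25
eef_pos: [558.7, -47.7, 424.0]
tcp_rot: [-3.135, 0.0, 1.399]
contact_force: [-0.3, -0.0, -1.9]
opening: 0.195
grasp_force: 78.5
```

In the tool's units: -0.085 rad / 3.1416 = -0.0271.

Emit:
move_arm([
  [0, 0, -0.0032, 0.03, -0.015, 0, 0.01],
  [0, 0, -0.0064, 0.07, -0.04, 0, 0.01],
  [0, 0, -0.0095, 0.12, -0.07, 0, 0.01],
  [0, 0, -0.0127, 0.17, -0.1, 0, 0.01],
  [0, 0, -0.0159, 0.22, -0.125, 0.01, 0.01],
  [0, 0, -0.0191, 0.26, -0.15, 0.02, 0.01],
  [0, 0, -0.0271, 0.286, -0.162, 0.03, 0.01],
  [0, 0, -0.0271, 0.286, -0.162, 0.03, 0.01],
])

```text
clock: 8.25
eef_pos: [448.2, 261.3, 394.4]
tcp_rot: [-3.135, 0.001, 1.483]
contact_force: [-0.8, 0.0, -1.7]
opening: 0.189
grasp_force: 78.5
```

```bash
cat >> go.py <<'E'
th,yaw=0.392,-0.088
Rf=Ro.from_euler("ZY",[yaw,-th]).as_matrix()   # port_face axes: x up slope, y level, z normal
C=np.array([466.2,285.2,94.7]); n=Rf[:,2]
Rt=np.c_[np.cross(Rf[:,0],-n),Rf[:,0],-n]      # tool: y along slope x, z = -n
Rg=Ro.from_euler("xyz",[3.136,0,1.006]).as_matrix()
ns=Rg.T@[0,0,1]                                # plate normal in tool at grasp
fix=Ro.align_vectors([n],[Rt@ns])[0].as_matrix()
Rgoal=fix@Rt
def goal(h): return C+n*h                      # TCP h mm out from the face along n
E
python3 - <<'E'
from go import *
np.set_printoptions(suppress=True,precision=4)
p,R,s=cur(); print(p,s["tcp_rot"],s["contact_force"],s["opening"],s["grasp_force"])
print(n,"goal120",goal(120),step(p,R,goal(120),Rgoal), Ro.from_matrix(Rgoal).as_euler("xyz"))
E
```

```text
[448.1863 261.3381 394.4245] [-3.1346  0.0008  1.4833] [-0.8147  0.0251 -1.7345] 0.18938069532785556 78.50451350212097
[-0.3806  0.0336  0.9241] goal120 [420.5329 289.2291 205.5976] [-0.4046  0.0007  0.0006  0.0255 -0.0287  0.189 ] [2.744  0.     1.4828]
```

In the tool's units: -0.405 rad / 3.1416 = -0.1289.

Emit:
move_arm([
  [-0.0318, 0, 0, 0.008, -0.008, 0.04, 0.01],
  [-0.0637, 0, 0, 0.016, -0.016, 0.08, 0.01],
  [-0.0955, 0, 0, 0.024, -0.024, 0.12, 0.01],
  [-0.1114, 0, 0, 0.0255, -0.0287, 0.15, 0.01],
  [-0.1289, 0, 0, 0.0255, -0.0287, 0.175, 0.01],
  [-0.1289, 0, 0, 0.0255, -0.0287, 0.189, 0.01],
  [-0.1289, 0, 0, 0.0255, -0.0287, 0.189, 0.01],
  [-0.1289, 0, 0, 0.0255, -0.0287, 0.189, 0.01],
])

```text
clock: 9.25
eef_pos: [423.1, 289.0, 208.0]
tcp_rot: [2.741, -0.002, 1.48]
contact_force: [0.6, 0.1, -1.5]
opening: 0.194
grasp_force: 78.6
```

```bash
python3 - <<'E'
from go import *
from rig import grab_frame
np.set_printoptions(suppress=True,precision=4)
p,R,s=cur(); print(p,s["tcp_rot"],s["contact_force"],s["opening"],s["grasp_force"])
print(step(p,R,goal(60),Rgoal))
a,da=grab_frame("top");b,db=grab_frame("side")
np.savez("side1.npz",im=b,d=db)
f=lambda im,u,v,r:cv2.resize(im[v-r:v+r,u-r:u+r],(390,390),interpolation=cv2.INTER_CUBIC)
cv2.imwrite("pics/pre2.png",np.hstack([f(a,165,205,50),f(b,320,140,50)])[:,:,::-1])
# plate plane from side depth: points within slab around expected plate top face
P=cloud("side",db).reshape(-1,3);P=P[np.isfinite(P[:,0])]
c=p-R@np.array([0,0,-1])*10.5+0   # ~plate top: TCP is ~15 above underside -> 10 beyond TCP
L=(P-p)@R
k=(abs(L[:,0])<32)&(abs(L[:,1])<32)&(abs(L[:,2]-10)<6)&(np.hypot(L[:,0],L[:,1])>15)
q=P[k];c=q.mean(0);nn=np.linalg.svd(q-c)[2][2];nn*=np.sign(nn[2])
print(len(q),"plate top depth beyond TCP",np.median(L[k,2]),"normal",nn,"vs n",n,"angle",np.arccos(nn@n),"rms",((q-c)@nn).std())
print("extent tool x,y",L[(abs(L[:,2]-10)<6)&(abs(L[:,:2])<50).all(1)].min(0),L[(abs(L[:,2]-10)<6)&(abs(L[:,:2])<50).all(1)].max(0))
E
```

```text
[423.0594 288.9746 208.0146] [ 2.741  -0.0016  1.4797] [ 0.6104  0.1414 -1.4838] 0.19376963354628166 78.62669706344604
[ 0.003  -0.0003 -0.0034  0.     -0.0038  0.0612]
66 plate top depth beyond TCP 10.62030667637347 normal [-0.3849  0.0243  0.9226] vs n [-0.3806  0.0336  0.9241] angle 0.0103779491135569 rms 0.9801228130100117
extent tool x,y [-39.3851 -36.3953   4.9779] [34.1107 40.5597 15.9162]
```

View pics/pre2.png

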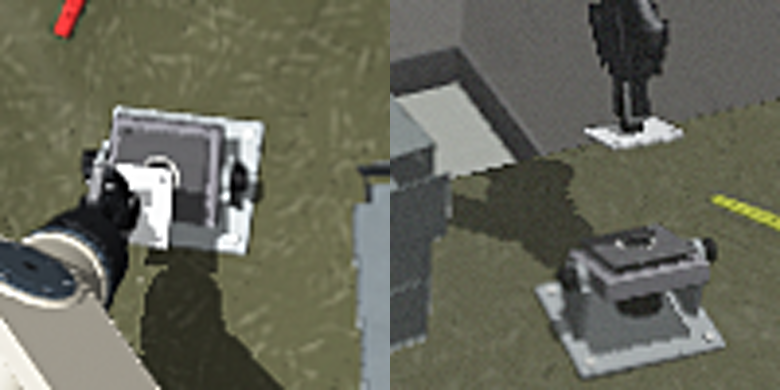

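The crop shows the plate held level with the slope above the port. The depth fit puts it parallel within 0.01 rad, with its underside 15.6 mm beyond the TCP. I approach to about 10 mm of gap.

In the tool's units: -0.003 rad / 3.1416 = -0.001.

Emit:
move_arm([
  [0.001, 0, -0.001, 0, -0.004, 0.03, 0.01],
  [0.001, 0, -0.001, 0, -0.004, 0.06, 0.01],
  [0.001, 0, -0.001, 0, -0.004, 0.08, 0.01],
  [0.001, 0, -0.001, 0, -0.004, 0.09, 0.01],
  [0.001, 0, -0.001, 0, -0.004, 0.096, 0.01],
  [0.001, 0, -0.001, 0, -0.004, 0.096, 0.01],
  [0.001, 0, -0.001, 0, -0.004, 0.096, 0.01],
])

```text
clock: 10.22
eef_pos: [455.6, 286.1, 117.5]
tcp_rot: [2.744, 0.0, 1.484]
contact_force: [-0.1, 0.6, -1.4]
opening: 0.189
grasp_force: 78.7
```

```bash
cat > st.py <<'E'
from go import *
from rig import grab_frame
np.set_printoptions(suppress=True,precision=4)
p,R,s=cur(); print(s["clock"],p,s["tcp_rot"],s["contact_force"],"Fn",s["contact_force"]@n,s["opening"],s["grasp_force"])
print("TCP in face frame",(p-C)@Rf,"gap est",(p-C)@n-15.6,step(p,R,goal(15.6),Rgoal))
b,db=grab_frame("side")
P=cloud("side",db).reshape(-1,3);P=P[np.isfinite(P[:,0])]
L=(P-p)@R
k=(abs(L[:,0])<31)&(abs(L[:,1])<31)&(abs(L[:,2]-10.6)<4)&(np.hypot(L[:,0],L[:,1])>15)
q=P[k];c=q.mean(0);nn=np.linalg.svd(q-c)[2][2];nn*=np.sign(nn[2])
print(len(q),"plate top beyond TCP",np.median(L[k,2]),"normal",nn@Rf,"angle",np.arccos(nn@n))
E
python3 - <<'E'
from st import *
f=lambda im,u,v,r:cv2.resize(im[v-r:v+r,u-r:u+r],(400,400),interpolation=cv2.INTER_CUBIC)
a,_=grab_frame("top")
cv2.imwrite("pics/pre3.png",np.hstack([f(a,160,201,32),f(b,332,150,32)])[:,:,::-1])
E
```

```text
10.225 [455.5965 286.0612 117.5081] [2.744  0.     1.4837] [-0.1277  0.5655 -1.423 ] Fn -1.2474449482834693 0.18888006947350178 78.67883563041687
TCP in face frame [-1.1177 -0.074  25.1422] gap est 9.54224571873563 [-0.     -0.0003  0.0008  0.0001  0.0011  0.0095]
66 plate top beyond TCP 11.929436592422153 normal [-0.0069 -0.0014  1.    ] angle 0.00706023325034476
```

View pics/pre3.png

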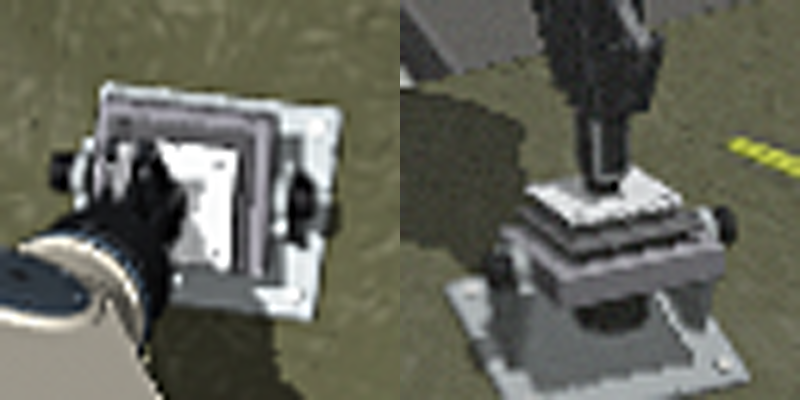

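The plate is hovering square over the port, centred to within about 1 mm by measurement. Now I close the gap slowly while watching force.

Emit:
move_arm([
  [0, 0, 0, 0, 0.001, 0.003, 0.01],
  [0, 0, 0, 0, 0.001, 0.005, 0.01],
  [0, 0, 0, 0, 0.001, 0.006, 0.01],
  [0, 0, 0, 0, 0.001, 0.007, 0.01],
  [0, 0, 0, 0, 0.001, 0.008, 0.01],
  [0, 0, 0, 0, 0.001, 0.008, 0.01],
])

```text
clock: 11.08
eef_pos: [459.4, 285.4, 109.8]
tcp_rot: [2.745, 0.001, 1.484]
contact_force: [-0.1, -0.4, -2.1]
opening: 0.195
grasp_force: 78.7
```

Emit:
move_arm([
  [0, 0, 0, 0, 0, 0.001, 0.01],
  [0, 0, 0, 0, 0, 0.002, 0.01],
  [0, 0, 0, 0, 0, 0.003, 0.01],
  [0, 0, 0, 0, 0, 0.003, 0.01],
])

```text
clock: 11.58
eef_pos: [460.6, 285.3, 107.1]
tcp_rot: [2.745, 0.001, 1.484]
contact_force: [-2.7, -1.4, 1.4]
opening: 0.194
grasp_force: 79.2
```

```bash
python3 st.py
```

```text
11.575 [460.6383 285.3256 107.1233] [2.7446 0.0007 1.4836] [-2.6685 -1.4456  1.4275] Fn 2.286195480483206 0.19365878292301406 79.1849434375763
TCP in face frame [-0.384  -0.3637 13.6017] gap est -1.9983104545687898 [-0.0006  0.0004  0.001   0.0004  0.0004 -0.002 ]
60 plate top beyond TCP 12.125971436087944 normal [-0.0135 -0.0118  0.9998] angle 0.017906318705160337
```

Emit:
move_arm([
  [0, 0, 0, 0, 0, 0.0008, 0.01],
  [0, 0, 0, 0, 0, 0.0016, 0.01],
  [0, 0, 0, 0, 0, 0.0024, 0.01],
  [0, 0, 0, 0, 0, 0.0024, 0.01],
])

```text
clock: 12.12
eef_pos: [461.6, 285.2, 104.9]
tcp_rot: [2.745, 0.001, 1.484]
contact_force: [-3.2, -0.8, 3.9]
opening: 0.188
grasp_force: 79.5
```

```bash
python3 - <<'E'
from st import *
f=lambda im,u,v,r:cv2.resize(im[v-r:v+r,u-r:u+r],(400,400),interpolation=cv2.INTER_CUBIC)
a,_=grab_frame("top")
cv2.imwrite("pics/end.png",np.hstack([f(a,160,201,32),f(b,332,150,32)])[:,:,::-1])
s=sensors.sense();print(s["contact_force"]@n,s["wrist_torque"])
E
```

```text
12.125 [461.5676 285.2405 104.8886] [2.7447 0.0007 1.4835] [-3.1643 -0.824   3.9112] Fn 4.791080211205313 0.18816147083927498 79.47620272636414
TCP in face frame [-0.3753 -0.3668 11.18  ] gap est -4.419995361901853 [-0.0007  0.0004  0.001   0.0004  0.0004 -0.0044]
64 plate top beyond TCP 11.694680358719644 normal [-0.0135  0.0031  0.9999] angle 0.013844959544934064
5.230442723741401 [-0.0706  0.2139 -0.0535]
```

View pics/end.png

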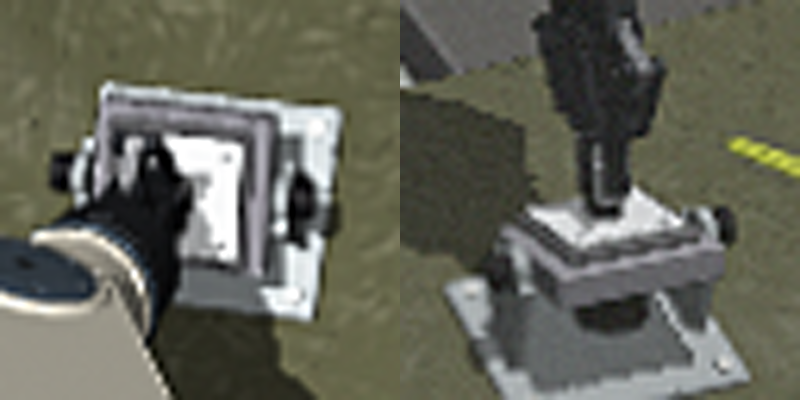

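Emit:
move_arm([
  [0, 0, 0, 0, 0, 0, 0.01],
  [0, 0, 0, 0, 0, 0, 0.01],
  [0, 0, 0, 0, 0, 0, 0.01],
  [0, 0, 0, 0, 0, 0, 0.01],
])

```text
clock: 12.72
eef_pos: [461.5, 285.3, 104.9]
tcp_rot: [2.745, 0.001, 1.484]
contact_force: [-2.8, -0.3, 2.6]
opening: 0.194
grasp_force: 79.5
```

```bash
python3 st.py; python3 -c "
from go import *
s=sensors.sense();t=s['wrist_torque'];print(t,'face axes',t@Rf,'F face',s['contact_force']@Rf)"
```

```text
12.725 [461.5233 285.2541 104.8956] [2.7447 0.0007 1.4836] [-2.7503 -0.3152  2.5654] Fn 3.4069086391782504 0.19367397421753818 79.47570562362671
TCP in face frame [-0.4145 -0.3571 11.2038] gap est -4.396162415933354 [-0.0007  0.0003  0.001   0.0004  0.0004 -0.0044]
65 plate top beyond TCP 11.962145007516934 normal [-0.0124 -0.0029  0.9999] angle 0.012754881371085615
[-0.05847981  0.18986893 -0.0120131 ] face axes [-0.07384541  0.18399465  0.01752818] F face [-1.22578687 -0.99298397  5.0587027 ]
```

The press is holding with the port about 4 mm in. Both the plate fit and the wrist moment suggest the plate is tilted about 0.012 rad too steep. I trim that and compare the moment.

In the tool's units: 0.012 rad / 3.1416 = 0.0038.

Emit:
move_arm([
  [0.0019, 0, 0, 0, 0, 0, 0.01],
  [0.0038, 0, 0, 0, 0, 0, 0.01],
  [0.0038, 0, 0, 0, 0, 0, 0.01],
  [0.0038, 0, 0, 0, 0, 0, 0.01],
])

```text
clock: 13.28
eef_pos: [461.7, 285.3, 105.0]
tcp_rot: [2.756, 0.001, 1.484]
contact_force: [-1.3, -1.7, 4.0]
opening: 0.192
grasp_force: 79.5
```

```bash
python3 st.py; python3 -c "
from go import *
s=sensors.sense();t=s['wrist_torque'];print(t,'face axes',t@Rf,'F face',s['contact_force']@Rf)"
```

```text
13.275 [461.709  285.2722 104.9947] [2.7564 0.0006 1.4835] [-1.2537 -1.7223  3.9676] Fn 4.085975014173005 0.1922283143561728 79.50770258903503
TCP in face frame [-0.2072 -0.3228 11.2253] gap est -4.374694638283348 [-0.0124  0.0003  0.0009  0.0003  0.0002 -0.0044]
66 plate top beyond TCP 11.55782892405298 normal [-0.001   0.0107  0.9999] angle 0.010730247447837252
[-0.17591624 -0.14571009 -0.02210815] face axes [-0.15855493 -0.16060692  0.04162301] F face [ 1.67253906 -0.61565842  5.13196858]
```

The moment about the level axis changed from +0.18 to -0.16 N m, so the flush angle lies midway. I back off by half.

In the tool's units: -0.006 rad / 3.1416 = -0.0019.

Emit:
move_arm([
  [-0.0019, 0, 0, 0, 0, 0, 0.01],
  [-0.0019, 0, 0, 0, 0, 0, 0.01],
  [-0.0019, 0, 0, 0, 0, 0, 0.01],
  [-0.0019, 0, 0, 0, 0, 0, 0.01],
])

```text
clock: 13.82
eef_pos: [461.6, 285.3, 104.9]
tcp_rot: [2.751, 0.001, 1.484]
contact_force: [-0.8, -1.6, 4.2]
opening: 0.195
grasp_force: 79.5
```

```bash
python3 st.py; python3 -c "
from go import *
s=sensors.sense();t=s['wrist_torque'];print(t,'face axes',t@Rf,'F face',s['contact_force']@Rf,abs(s['qvel']).max())"
```

```text
13.825 [461.6133 285.2808 104.9399] [2.7506 0.0006 1.4836] [-0.7895 -1.6146  4.1771] Fn 4.106532550427216 0.19506364849561053 79.47877407073975
TCP in face frame [-0.3169 -0.3227 11.2114] gap est -4.388620714111241 [-0.0066  0.0003  0.001   0.0003  0.0003 -0.0044]
59 plate top beyond TCP 12.015997983955604 normal [ 0.0139 -0.0153  0.9998] angle 0.020622179535100156
[-0.20431799 -0.23154347 -0.0854744 ] face axes [-0.20193765 -0.2486043  -0.00901009] F face [ 1.58752922 -1.01474353  5.29899373] 0.0009251077024232348
```

```bash
python3 -c "
from rig import order
print(order.sign_off())"
```

```text
the job is handed in; nothing more can be done
None
```

The job is handed in, verdict not shown: still gripped, the plate is centred on the port within about 1 mm and flush within about 0.02 rad by my measurements, pressing with roughly 5 N (port in about 4 mm).

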